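Lay out the front-hub rebuild in its stands and inserts

ROBOT

A 7-joint arm with a two-finger parallel gripper is mounted at the origin on a cart in front of the work surface, level with it; the furniture and walls round the work are solid. World frame = base frame: x ahead of the robot, y to its left, z up, the work surface at z = 0. Lengths are in m, angles in rad, forces in N, time in s.
With the tool pointing down it reaches from about 0.4 to 0.85 m from the base axis. Payload 10.4 kg.
Tool frame: the origin (TCP) lies on the centre line of the jaws, within the pads' length; the fingertips stand 11 mm ahead of it and the grasp point (between the pads) lies 8 mm behind it (tip_reach is the distance from the TCP to the fingertips, in m); z points along the fingers, y is the line along which they close (so a half turn about z gives the same grasp; the last joint's range is limited). The gripper opens to 85 mm and grips with 20 to 120 N. Pads are 22 mm wide; open, the fingers measure 114 mm over their backs; the gripper's body (76 mm by 85 mm) begins 54 mm behind the grasp point. The pads swing forward as they close: fully open they stand 13 mm farther back than shut.
Start: joints at [1.297, 0.332, -0.065, 1.46, 0.022, 1.35, -0.088], TCP at [0.155, -0.605, 0.242] pointing down, gripper open.
Joint ranges: [-2.6, 2.6], [-0.5, 2.12], [-1.47, 1.34], [0.16, 2.42], [-1.27, 4.41], [0.06, 2.06], [-2.6, 2.6]. Speed limits (rad/s): [2.22, 2.22, 2.79, 2.79, 3.14, 3.14, 3.14].

INTERFACE

Orientations are given as a unit quaternion [x, y, z, w].
In Python, from workcell import get_obs, camera, hand_in, tip_reach gives the robot as it stands. The module is installed in compiled form; this text tells all that it offers.
- The arm moves only by the tool move_arm, never from a script. Its argument "plan" is a list of rows, each an object with "delta_pos": the shift along the tool's x, y, z in shares of 80 cm (1.0 is 80 cm), a list of three; "turn": the turn, a rotation vector about the tool's x, y, z in normalised numbers (1 is 4 rad), a list of three; "fingers": the closure, from 0 (fully open) to 1 (shut). A call has 1 to 12 rows; each row is the pose to reach, as a shift and turn from the pose commanded when the call began, along the tool's axes at that moment; what a row does not reach only later rows make up. A row lasts 1/8 s, in which the tool goes at most 62.5 mm and 10.7 degrees, less where a joint would pass 70% of its speed; a pose out of reach is approached as far as the arm can. No shift or turn number may pass 1 either way. A call with a gripper value outside its range is refused whole. The fingers move at their own pace and stop on an object; "force" is the grip in N (left out, the last holds). Time passes only in rows, so rows that repeat a pose let the fingers close. It gives the time, the measured TCP pose, the force, the opening and the grip force at its end, in the units of the state.
- get_obs(): the state, without advancing time (a new reading comes with each control period).
- camera(name): name is "scene" or "top"; returns a dict with "color" (420x560x3 uint8, red, green, blue), "range_z" (420x560 float32, m along the optical axis (not along the pixel's ray), 0 where there is no reading), "fx", "fy", "cx", "cy" (pixels), "k1" (the pictures are not rectified: a ray, as slopes to the right and down, at radius r is drawn at 1 + k1 r^2 times it, then the intrinsics apply), "R" (3x3) and "t" (3): a world point X has camera coordinates R X + t. Camera axes: x right, y down, z forward; pixel columns grow to the right and rows downward; lengths in m; the calibration is good to about 2 mm. A picture is of the moment at which its call begins.
- hand_in(): hands the job in; it is judged then, once.
The state is a dict: "clock": time; "joint_pos": joint angles; "joint_velocities": joint speeds; "tau": joint torques, N m; "position": TCP position; "ee_rot": TCP orientation; "ft_force": force on the tool from outside, world axes, zero at the start; "torque": the same for the moment, N m; "grip_width": opening from 0.0 (shut) to 1.0 (fully open); "grasp_force": force on a finger pad.
Only numpy, scipy, OpenCV 4.12 (cv2) and the standard library are available. Lean on these libraries where they do the work, as an engineer would, in place of code of your own. Each camera call takes 0.05 s, during which the arm holds its last target. There are 200 camera calls.

TASK

Lay the hub job out ready for the rebuild: cradle the front hub in the larger V-stand and the loose axle in the smaller one, each lying along the grooves and down in both notches so that it cannot roll, and put each spanner flat into the foam insert cut for its length. Leave the tape roll and the degreaser bottle where they stand.

Things in the scene. Friction and masses are not known exactly. Their poses are not given: they have to be found in the camera images.
- front_hub: Front bicycle hub, light grey metal, lying on its side, 100 mm long along its own y, 0.16 kg: a 22 mm barrel (grip it here, between the flanges) and two disc flanges 42 mm in diameter, 29 to 33 mm either side of the middle, tapering to the barrel at 21 mm and to 9 mm stub ends. Origin: under the middle, 21 mm below the axis as it lies at the start.
- hub_mid (a point): The middle of the front hub, on its axis, 21 mm above the bench at the start; stays on the axis however the hub rolls.
- axle: Loose steel axle, a 10 mm round rod 150 mm long along its own y, 0.11 kg; bare over the middle 54 mm (grip it there) and over the outer 29 mm at each end (threaded); between them, 27 to 46 mm either side of the middle, a 16 mm cone and a dark 17 mm hexagon nut are fixed on it. Origin: middle of the rod, on its axis, 8.5 mm above the bench as it lies on its nuts.
- long_spanner: The longer of the two bright combination spanners, lying flat, 229 x 38 x 7 mm, 0.13 kg. Long direction: its own y. Shank 16 mm wide and 6 mm thick. Origin: centre of its underside.
- short_spanner: The shorter of the two bright combination spanners, lying flat, 167 x 22 x 5 mm, 0.115 kg. Long direction: its own y. Shank 10 mm wide and 5 mm thick. Origin: centre of its underside.
- hub_stand: Larger V-stand, fixed: dark base plate 68 x 104 x 8 mm, two aluminium cheeks 68 mm wide, 22 mm thick, 42 mm high, 31 mm either side of the middle, each with a wide 90-degree V notch; 40 mm clear between them. Grooves run along its own y. Origin: centre of its underside. With both flanges in the notches the hub's axis is 46 mm above the bench, over the y axis.
- axle_stand: Smaller V-stand, fixed: dark base plate 34 x 146 x 8 mm, two aluminium cheeks 34 mm wide, 8 mm thick, 40 mm high, 60 mm either side of the middle, each with a small 90-degree V notch, along its own y. Origin: centre of its underside. With the axle's bare ends in the notches its nuts lie between the cheeks and its axis is 32 mm above the bench, over the y axis.
- long_insert: Longer foam insert, black with a red cut-out floor, 78 x 271 x 22 mm, fixed. Spanner-shaped cut-out along its own y, red floor 10 mm above the bench: 249 mm long, 34 mm wide, 54 mm over the last 56 mm at each end. A finger gap 56 mm wide is cut right across its middle to floor level. Origin: centre of its underside. The spanner may point either way.
- short_insert: Shorter foam insert, black with a red cut-out floor, 62 x 209 x 22 mm, fixed. Spanner-shaped cut-out along its own y, red floor 10 mm above the bench: 187 mm long, 26 mm wide, 38 mm over the last 40 mm at each end. A finger gap 56 mm wide is cut right across its middle to floor level. Origin: centre of its underside. The spanner may point either way.
- tape_roll: Bystander: dark roll of rim tape lying flat, 89 mm in diameter, 25 mm high, loose. Origin: centre of its underside.
- degreaser: Bystander: orange bottle with a white cap, 52 mm in diameter, 165 mm high, standing loose at the back. Origin: centre of its underside.

How it is judged:
At the end, for the whole second after the job is handed in: Hub in both notches of the larger V-stand (middle within 6 mm across, 10 mm along, axis 42-50 mm up, 0.1 rad), axle in the smaller (5 mm, 13 mm, 29-35 mm up, 0.08 rad), each spanner flat on the floor of its own insert (13 mm across, 15 mm along, 4.5 mm off the floor); all released, at rest (x of hub_mid in the frame of hub_stand between -0.006 and 0.006 m and y of hub_mid in the frame of hub_stand between -0.01 and 0.01 m and z of hub_mid in the frame of hub_stand between 0.042 and 0.05 m and angle between the y axis of front_hub and the y axis of hub_stand, either way round below 0.1 rad and linear speed of each of front_hub, axle, long_spanner, short_spanner below 0.02 m/s and angular speed of each of front_hub, axle, long_spanner, short_spanner below 0.3 rad/s and x of axle in the frame of axle_stand between -0.005 and 0.005 m and y of axle in the frame of axle_stand between -0.013 and 0.013 m and z of axle in the frame of axle_stand between 0.029 and 0.035 m and angle between the y axis of axle and the y axis of axle_stand, either way round below 0.08 rad and x of long_spanner in the frame of long_insert between -0.013 and 0.013 m and y of long_spanner in the frame of long_insert between -0.015 and 0.015 m and z of long_spanner in the frame of long_insert between 0.006 and 0.0145 m and angle between the y axis of long_spanner and the y axis of long_insert, either way round below 0.15 rad and angle between the z axis of long_spanner and the z axis of long_insert, either way round below 0.05 rad and x of short_spanner in the frame of short_insert between -0.013 and 0.013 m and y of short_spanner in the frame of short_insert between -0.015 and 0.015 m and z of short_spanner in the frame of short_insert between 0.006 and 0.0145 m and angle between the y axis of short_spanner and the y axis of short_insert, either way round below 0.2 rad and angle between the z axis of short_spanner and the z axis of short_insert, either way round below 0.05 rad); the robot touches nothing.
It fails at once if the tape roll is moved by more than 25 mm (distance of tape_roll from where it was at the start of the episode above 0.025 m).
It fails at once if the degreaser bottle is moved by more than 25 mm or knocked over (distance of degreaser from where it was at the start of the episode above 0.025 m or angle between degreaser's own z axis and vertical above 0.3 rad).
It also fails if it takes over 112 s, if anything falls off the work surface, if the arm or the gripper's body presses on something with over 40 N, if the wrist force passes 120 N, or if a joint passes its speed limit or range.

## Working session

There is one attempt and no reset: what is moved stays moved. The work goes in short steps, Python scripts to look and compute and a tool call to move; the robot and the scene stay as the last step left them, time stands still between calls to the robot, and variables do not carry over. Pictures are saved under pics/ and viewed, at most 14 in all, crops included, and the job is handed in when it is done.

Besides the shell and the picture viewer there is one more tool, called after "Call:" in YAML: its name, and indented under it one key for each argument. move_arm: Moves the arm, as the interface text tells. Its arguments: {"type":"object","properties":{"plan":{"type":"array","items":{"type":"object","properties":{"delta_pos":{"type":"array","items":{"type":"number"}},"turn":{"type":"array","items":{"type":"number"}},"fingers":{"type":"number"}}}},"force":{"type":"number"}},"required":["plan"]}

```bash
mkdir -p pics; cat > h.py <<'E'
import numpy as np, cv2
from workcell import get_obs, camera, hand_in, tip_reach
from scipy.spatial.transform import Rotation as Ro
def ray(c,uv):
    uv=np.atleast_2d(uv).astype(float)
    d=np.c_[(uv[:,0]-c['cx'])/c['fx'],(uv[:,1]-c['cy'])/c['fy']]
    s=d.copy()
    for _ in range(20): s=d/(1+c['k1']*(s**2).sum(1,keepdims=True))
    return s
def onplane(c,uv,z):
    s=ray(c,uv); D=np.c_[s,np.ones(len(s))]@c['R']; o=-c['R'].T@c['t']
    return o+D*((z-o[2])/D[:,2])[:,None]
def cloud(c):
    h,w=c['range_z'].shape; v,u=np.mgrid[:h,:w]
    s=ray(c,np.c_[u.ravel(),v.ravel()]); z=c['range_z'].ravel()[:,None]
    P=(np.c_[s,np.ones(len(s))]*z-c['t'])@c['R']
    P[z[:,0]==0]=np.nan
    return P.reshape(h,w,3)
def save(n,im): cv2.imwrite('pics/'+n+'.png',np.ascontiguousarray(im[...,::-1]))
E
python3 - <<'E'
from h import *
o=get_obs();print({k:np.round(v,4) for k,v in o.items()},tip_reach)
for n in('scene','top'):
    c=camera(n);save(n+'0',c['color']);np.savez('/tmp/'+n,**c)
    print(n,c['fx'],c['k1'],-c['R'].T@c['t'],c['R'].round(3).tolist())
    P=cloud(c);print(np.nanpercentile(P.reshape(-1,3),[1,50,99],axis=0).round(3).tolist())
E
```

```text
{'clock': np.float64(0.0), 'joint_pos': array([ 1.2974,  0.3329, -0.0647,  1.461 ,  0.0216,  1.3499, -0.0885]), 'joint_velocities': array([ 0.    ,  0.    , -0.0007,  0.0004,  0.0004,  0.0003,  0.0013]), 'tau': array([-4.00000e-04, -6.25441e+01,  4.96000e-02, -3.91606e+01,
        1.62000e-02,  9.80000e-03, -0.00000e+00]), 'position': array([ 0.155 , -0.6051,  0.2415]), 'ee_rot': array([ 9.921e-01,  1.251e-01, -1.000e-04, -7.000e-04]), 'ft_force': array([-0.7853, -0.8762,  0.2135]), 'torque': array([ 0.0197, -0.0045, -0.0401]), 'grasp_force': np.float64(0.0), 'grip_width': np.float64(1.0021)} 0.011
scene 463.61135594417294 -0.05472701269226638 [-0.18932219  0.71899023  0.64272745] [[-0.75, -0.661, 0.006], [-0.31, 0.344, -0.886], [0.584, -0.667, -0.463]]
[[-0.133, -1.096, -0.908], [0.628, -0.026, 0.043], [2.121, 0.43, 0.569]]
top 542.2713140744596 0.014658619845893858 [ 0.16346765 -0.1058102   1.81342077] [[-0.009, -1.0, -0.004], [-0.978, 0.009, -0.207], [0.207, 0.002, -0.978]]
[[-0.241, -0.971, -0.92], [0.544, -0.113, 0.001], [1.793, 1.307, 0.842]]
```

View pics/top0.png

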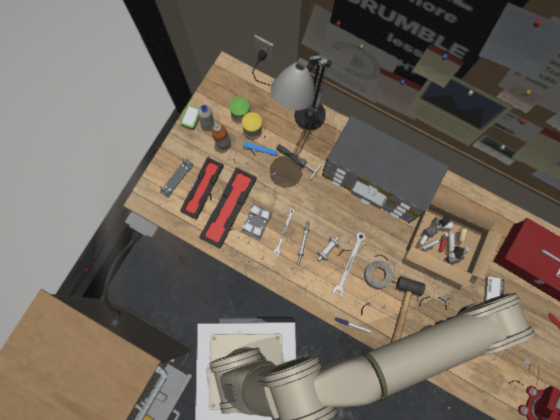

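View pics/scene0.png

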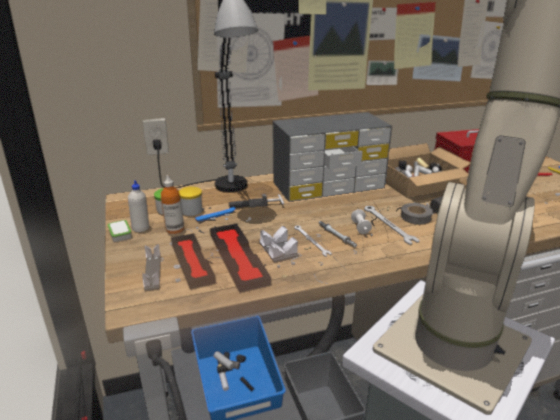

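The top view shows, left to right: axle stand (177,178), short insert (203,187), long insert (229,207), hub stand (257,221), short spanner (285,231), axle (303,242), hub (328,247), long spanner (349,264) and tape (379,274). The scene view shows the same things, with the stand at (152,268) and the hub at (361,223). I'll take enlarged crops next.

```bash
python3 - <<'E'
from h import *
t=dict(np.load('/tmp/top.npz'));s=dict(np.load('/tmp/scene.npz'))
def crop(n,im,x0,y0,x1,y1,k):
    save(n,cv2.resize(im[y0:y1,x0:x1],None,fx=k,fy=k,interpolation=cv2.INTER_CUBIC))
crop('tc',t['color'],155,150,405,310,3.2*1)
crop('sc',s['color'],125,195,425,300,2.6)
P=cloud(t)
for u,v in [(180,215),(265,245),(315,270)]: print(u,v,P[v,u].round(4),onplane(t,[u,v],0).round(4))
P=cloud(s)
for u,v in [(220,275),(310,255),(380,215)]: print(u,v,P[v,u].round(4),onplane(s,[u,v],0).round(4))
E
```

```text
180 215 [ 0.5099  0.2257 -0.0007] [[0.5098 0.2256 0.    ]]
265 245 [ 0.4042 -0.0633  0.0014] [[ 0.4044 -0.0632  0.    ]]
315 270 [ 0.3198 -0.2299 -0.0076] [[ 0.3192 -0.2294  0.    ]]
220 275 [ 0.5109  0.1414 -0.0006] [[0.5103 0.1419 0.    ]]
310 255 [ 0.4072 -0.0692 -0.0014] [[ 0.4058 -0.0675  0.    ]]
380 215 [ 0.3792 -0.3618  0.0068] [[ 0.3852 -0.3733  0.    ]]
```

View pics/tc.png

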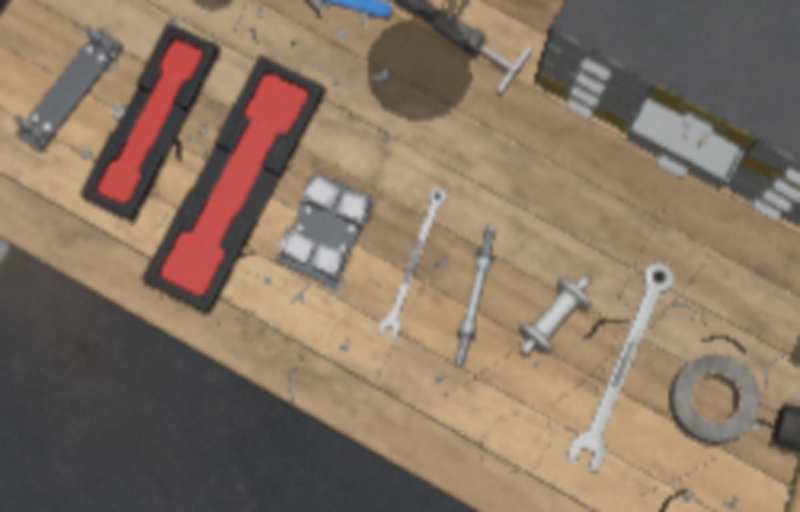

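View pics/sc.png

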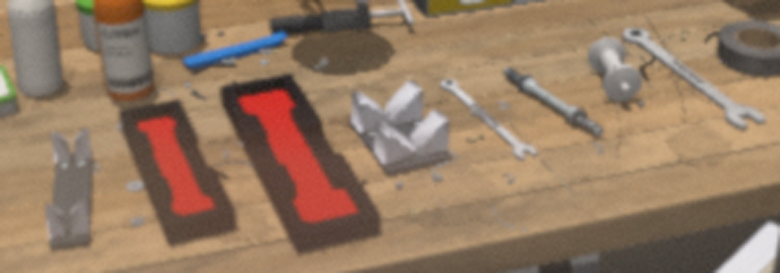

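The crops show everything clearly. In the top crop (u/3.2+155, v/3.2+150): axle stand (68,90), short insert (150,120), long insert (235,185), hub stand (325,230), short spanner (412,262), axle (476,297), hub (556,316), long spanner (622,365), tape (715,398).

```bash
cat > meas.py <<'E'
from h import *
B={'axle_stand':(68,90,.004),'short_insert':(150,120,.022),'long_insert':(235,185,.022),'hub_stand':(325,230,.008),
'short_spanner':(412,262,.005),'axle':(476,297,.0085),'front_hub':(556,316,.021),'long_spanner':(622,365,.006),'tape':(715,398,.025)}
L={'axle_stand':146,'short_insert':209,'long_insert':271,'hub_stand':104,'short_spanner':167,'axle':150,'front_hub':100,'long_spanner':229,'tape':89}
def rect(xy):
    (cx,cy),(w,h),a=cv2.minAreaRect((xy*1000).astype(np.float32))
    if w>h: a+=90
    a=(a+90-90+90)%180-90  # direction of the short side is a ; long = a+90
    return np.round([cx,cy,max(w,h),min(w,h),(a+90)%180],1)
def rgn(c,name,ctr,mask):
    # keep component of mask near ctr (world xy), within bounds
    k=cv2.morphologyEx(mask,cv2.MORPH_CLOSE,np.ones((3,3),np.uint8))
    n,l,st,ce=cv2.connectedComponentsWithStats(k)
    best=None
    for i in range(1,n):
        if st[i,4]<30: continue
        p=onplane(c,ce[i],B[name][2])[0,:2]; d=np.hypot(*(p-ctr))
        if d<.05 and (best is None or st[i,4]>st[best,4]): best=i
    return None if best is None else (l==best)
def hsv(c): return cv2.cvtColor(c['color'],cv2.COLOR_RGB2HSV)
E
python3 - <<'E'
from meas import *
C={n:dict(np.load(f'/tmp/{n}.npz')) for n in('top','scene')}
for name,(u,v,z) in B.items():
    ctr=onplane(C['top'],[155+u/3.2,150+v/3.2],z)[0,:2]
    print(name,ctr.round(3))
    for n,c in C.items():
        h=hsv(c); 
        if 'insert' in name: m=((h[...,1]>140)&((h[...,0]<5)|(h[...,0]>174))&(h[...,2]>90)); zz=.01
        else: m=h[...,1]<70; zz=z
        r=rgn(c,name,ctr,m.astype(np.uint8))
        if r is not None:
            vv,uu=np.nonzero(r); W=onplane(c,np.c_[uu,vv],zz)[:,:2]
            d=np.cov((W-W.mean(0)).T); w,V=np.linalg.eigh(d); ax=V[:,1]
            print('  ',n,'mask',len(uu),rect(W),'mean',(W.mean(0)*1000).round(1),'pca',np.degrees(np.arctan2(ax[1],ax[0])).round(1)%180)
        P=cloud(c).reshape(-1,3)
        k=(np.hypot(P[:,0]-ctr[0],P[:,1]-ctr[1])<L[name]*.00055+.005)&(P[:,2]>.004)
        if k.sum()>10: print('  ',n,'cloud',k.sum(),rect(P[k,:2]),'z',(np.percentile(P[k,2],[10,50,95])*1000).round(1))
E
```

```text
axle_stand [0.638 0.241]
   top mask 471 [641.9 242.1 149.4  52.3 143.8] mean [642.8 241. ] pca 143.1
   top cloud 685 [639.1 239.  164.2 164.2  92.1] z [ 4.7  8.7 30.1]
   scene mask 692 [657.3 227.6 197.   48.5 144.1] mean [652.  233.8] pca 144.1
   scene cloud 765 [616.4 216.1 145.  102.6 143.3] z [ 5.2  8.5 32.6]
short_insert [0.6  0.15]
   top mask 458 [605.1 153.8 186.   36.1 154.8] mean [603.4 153.6] pca 154.7
   top cloud 2203 [597.1 150.5 236.5 233.2  52.5] z [ 5.5 12.1 27.2]
   scene mask 459 [608.7 147.3 174.5  36.9 154.1] mean [604.5 149.9] pca 154.2
   scene cloud 2437 [600.  150.  236.7 214.2  72.9] z [ 6.4 10.3 22.5]
long_insert [0.529 0.059]
   top mask 868 [536.5  62.8 248.3  53.2 153.1] mean [535.2  62.9] pca 153.0
   top cloud 3735 [530.9  59.8 303.6 299.2  36.6] z [ 5.5 12.8 30.4]
   scene mask 853 [539.9  55.7 238.9  53.9 153.2] mean [532.5  60.7] pca 152.8
   scene cloud 4165 [536.5  73.4 285.4 280.7  14.5] z [ 7.3 12.5 31.1]
hub_stand [ 0.482 -0.035]
   top mask 712 [471.5 -27.8 139.9  81.  159.9] mean [481.6 -32.8] pca 160.1
   top cloud 626 [482.5 -35.3 122.3
[... 1112 characters left out ...]
 [ 351.4 -292.4] pca 167.5
   scene cloud 309 [ 380.3 -269.9   86.    61.9  127.7] z [10.4 25.7 37.8]
long_spanner [ 0.337 -0.344]
   top mask 498 [ 340.5 -341.9  232.    39.3  156.7] mean [ 341. -343.] pca 156.3
   top cloud 1516 [ 336.4 -345.1  259.2  255.1    1.7] z [ 4.7  9.1 33. ]
   scene mask 738 [ 355.2 -299.8  237.5  125.8  156.4] mean [ 364.4 -316.8] pca 167.5
   scene cloud 946 [ 341.6 -354.1  223.1  199.5  102.9] z [ 5.1 19.9 33.9]
tape [ 0.301 -0.435]
   top mask 526 [ 306.7 -437.6   99.8   96.4  163.6] mean [ 304.1 -437.7] pca 109.2
   top cloud 523 [ 304.2 -439.1  103.    96.9   42.6] z [ 6.8 23.5 31.5]
   scene cloud 502 [ 302.8 -435.4   98.4   86.5  108.4] z [ 7.9 21.2 25. ]
```

First move: hover over the long spanner, whose measured 232 x 39 mm matches the size given.

Units first: shifts go in shares of 80 cm and turns go in shares of 4 rad. So 0.245 m / 0.8 = 0.3063, -0.209 m / 0.8 = -0.2613, -2.16 rad / 4 = -0.54.

Call:
move_arm:
  plan:
    - {"delta_pos": [0.075, -0.0625, 0], "turn": [0, 0, -0.045], "fingers": 0.5}
    - {"delta_pos": [0.15, -0.125, 0.0375], "turn": [0, 0, -0.09], "fingers": 0.5}
    - {"delta_pos": [0.225, -0.1875, 0.075], "turn": [0, 0, -0.135], "fingers": 0.5}
    - {"delta_pos": [0.3063, -0.2613, 0.125], "turn": [0, 0, -0.18], "fingers": 0.5}
    - {"delta_pos": [0.3063, -0.2613, 0.15], "turn": [0, 0, -0.225], "fingers": 0.5}
    - {"delta_pos": [0.3063, -0.2613, 0.15], "turn": [0, 0, -0.27], "fingers": 0.5}
    - {"delta_pos": [0.3063, -0.2613, 0.15], "turn": [0, 0, -0.315], "fingers": 0.5}
    - {"delta_pos": [0.3063, -0.2613, 0.15], "turn": [0, 0, -0.36], "fingers": 0.5}
    - {"delta_pos": [0.3063, -0.2613, 0.15], "turn": [0, 0, -0.405], "fingers": 0.5}
    - {"delta_pos": [0.3063, -0.2613, 0.15], "turn": [0, 0, -0.45], "fingers": 0.5}
    - {"delta_pos": [0.3063, -0.2613, 0.15], "turn": [0, 0, -0.495], "fingers": 0.5}
    - {"delta_pos": [0.3063, -0.2613, 0.15], "turn": [0, 0, -0.54], "fingers": 0.5}

```text
clock: 1.6
position: [0.3404, -0.3421, 0.1221]
ee_rot: [0.355, 0.935, 0.0, -0.0]
ft_force: [0.9, 0.7, -0.9]
grip_width: 0.501
grasp_force: 0.0
```

```bash
cat >> h.py <<'E'
def go(x,y,z,phi):
    "delta_pos and turn from the present pose; phi = world angle of tool x, deg, tool down"
    o=get_obs(); R=Ro.from_quat(o['ee_rot']); p=np.array(o['position'])
    f=np.radians(phi); T=Ro.from_matrix(np.array([[np.cos(f),np.sin(f),0],[np.sin(f),-np.cos(f),0],[0,0,-1]]))
    print('d',R.inv().apply(np.array([x,y,z])-p).round(4),'turn',(R.inv()*T).as_rotvec().round(3))
def st():
    o=get_obs(); X=Ro.from_quat(o['ee_rot']).as_matrix()
    print('t',round(float(o['clock']),2),'p',np.round(o['position'],4),'phi',np.degrees(np.arctan2(X[1,0],X[0,0])).round(1),'tilt',X[2,:2].round(3),'F',np.round(o['ft_force'],1),'w',round(float(o['grip_width']),3),'g',round(float(o['grasp_force']),1),'q',np.round(o['joint_pos'],2))
E
python3 - <<'E'
from h import *
st();go(.3405,-.342,.12,156.5)
C={n:dict(np.load(f'/tmp/{n}.npz')) for n in('top','scene')}
for name,ctr,a,Ls,Ws in [('hub',(.482,-.034),154.6,.104,.068),('axs',(.640,.241),143.4,.146,.034)]:
    e=np.array([np.cos(np.radians(a)),np.sin(np.radians(a))]);f=np.array([e[1],-e[0]])
    for n,c in C.items():
        P=cloud(c).reshape(-1,3);Q=P[:,:2]-ctr;s=Q@e;d=Q@f
        roi=(abs(s)<Ls/2+.012)&(abs(d)<Ws/2+.012)
        for lo,hi in((.0045,.012),(.0045,.06),(.018,.06)):
            k=roi&(P[:,2]>lo)&(P[:,2]<hi)
            print(name,n,lo,hi,k.sum(),'s',(np.percentile(s[k],[2,98])*1e3).round(1),'d',(np.percentile(d[k],[2,98])*1e3).round(1))
        for sg in(1,-1):
            k=roi&(P[:,2]>.02)&(s*sg>0);print('   cheek',sg,k.sum(),(P[k,:2].mean(0)*1e3).round(1),'d',(np.percentile(d[k],[5,50,95])*1e3).round(1),'s',(np.percentile(s[k],[5,50,95])*1e3).round(1))
c=C['top']
im=c['color'][163:205,155:200];save('axs',cv2.resize(im,None,fx=12,fy=12,interpolation=cv2.INTER_CUBIC))
E
```

```text
t 1.6 p [ 0.3404 -0.3421  0.1221] phi 138.5 tilt [ 0. -0.] F [ 0.9  0.7 -0.9] w 0.501 g 0.0 q [ 1.14  0.16 -0.48  1.95  0.09  1.05  1.47]
d [-0.      0.0001  0.0021] turn [ 0.    -0.    -0.315]
hub top 0.0045 0.012 255 s [-61.3  60.9] d [-41.3  41.2]
hub top 0.0045 0.06 605 s [-56.7  55.3] d [-38.7  37. ]
hub top 0.018 0.06 277 s [-42.9  40.3] d [-34.1  32.4]
   cheek 1 132 [455.4 -21.4] d [-31.9   3.7  30.2] s [18.8 29.8 40.1]
   cheek -1 127 [511.  -46.8] d [-31.7   5.8  31.6] s [-42.3 -31.4 -21.9]
hub scene 0.0045 0.012 251 s [-35.9  50.3] d [-30.   35.3]
hub scene 0.0045 0.06 852 s [-42.9  48.3] d [-31.6  35.2]
hub scene 0.018 0.06 483 s [-43.1  41.1] d [-32.1  35.2]
   cheek 1 228 [452.8 -18.8] d [-30.2  -8.4  34.5] s [18.9 36.  41. ]
   cheek -1 211 [509.  -44.9] d [-30.7  -7.1  35. ] s [-43.  -26.5 -20.5]
axs top 0.0045 0.012 267 s [-75.2  72.6] d [-25.9  26.9]
axs top 0.0045 0.06 393 s [-71.6  72.2] d [-24.3  24.1]
axs top 0.018 0.06 59 s [-63.8  64.2] d [-19.6  17.8]
   cheek 1 26 [591.1 275.8] d [-19.5   3.1  12.9] s [56.7 60.  63.8]
   cheek -1 27 [687.2 205.3] d [-17.7   3.4  14.9] s [-63.8 -59.5 -55.4]
axs scene 0.0045 0.012 353 s [-59.7  73.3] d [-16.7  16. ]
axs scene 0.0045 0.06 593 s [-62.   72.5] d [-16.9  16.3]
axs scene 0.018 0.06 185 s [-62.7  66.7] d [-17.   16.6]
   cheek 1 96 [589.7 278.7] d [-16.4   3.2  16.1] s [57.1 63.7 66.2]
   cheek -1 74 [685.7 207.2] d [-16.5   4.5  15.7] s [-62.5 -56.1 -53.8]
```

View pics/axs.png

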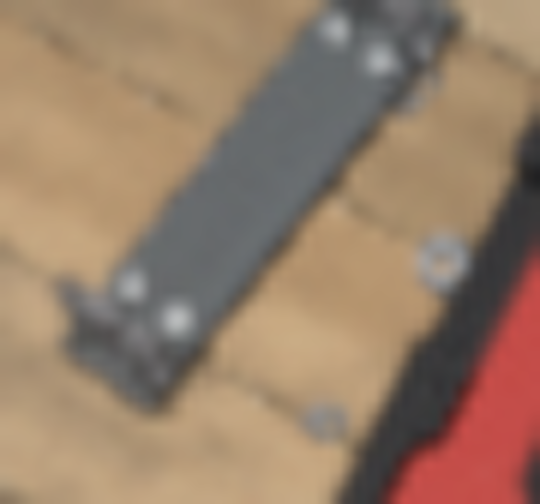

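The axle stand crop shows the plate with screw pairs at about (357,45) and (155,303) in the crop, and both clouds agree. That gives axle stand (639.7, 241.5) at 143.5° and hub stand (483, -34.2) at 155.1°. I'll grasp the long spanner now.

In the tool's units: 0.107 m / 0.8 = 0.1338, 0.03 m / 0.8 = 0.0375, -0.315 rad / 4 = -0.0788.

Call:
move_arm:
  plan:
    - {"delta_pos": [0, 0, 0.0375], "turn": [0, 0, -0.04], "fingers": 0.5}
    - {"delta_pos": [0, 0, 0.075], "turn": [0, 0, -0.0788], "fingers": 0.5}
    - {"delta_pos": [0, 0, 0.1063], "turn": [0, 0, -0.0788], "fingers": 0.5}
    - {"delta_pos": [0, 0, 0.125], "turn": [0, 0, -0.0788], "fingers": 0.5}
    - {"delta_pos": [0, 0, 0.1338], "turn": [0, 0, -0.0788], "fingers": 0.5}
    - {"delta_pos": [0, 0, 0.1338], "turn": [0, 0, -0.0788], "fingers": 0.5}
  force: 40

```text
clock: 2.35
position: [0.3407, -0.3423, 0.0154]
ee_rot: [0.206, 0.978, 0.0, 0.0]
ft_force: [0.4, -0.2, 0.7]
grip_width: 0.494
grasp_force: 0.0
```

```bash
python3 - <<'E'
from h import *
st()
c=dict(np.load('/tmp/top.npz'))
print(onplane(c,[[184.29,166.29],[167.45,187.8]],.009).round(4))
c=camera('scene');save('g1',cv2.resize(c['color'][180:290,330:470],None,fx=5,fy=5,interpolation=cv2.INTER_CUBIC))
E
```

```text
t 2.35 p [ 0.3407 -0.3423  0.0154] phi 156.2 tilt [-0.  0.] F [ 0.4 -0.2  0.7] w 0.494 g 0.0 q [ 1.13  0.33 -0.48  2.03  0.21  0.83  1.68]
[[0.679  0.214  0.009 ]
 [0.6032 0.2696 0.009 ]]
```

View pics/g1.png

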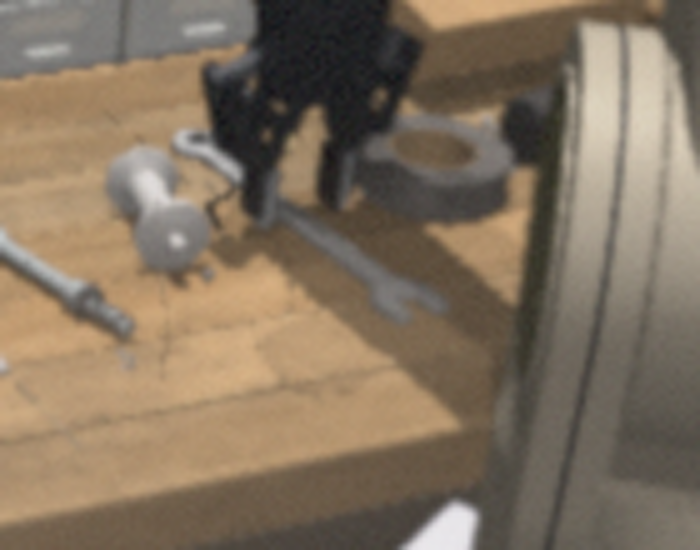

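The fingers at (260,215) and (335,195) straddle the shank, clear of the tape. Close and lift.

Call:
move_arm:
  plan:
    - {"delta_pos": [0, 0, 0.0025], "fingers": 0.7}
    - {"delta_pos": [0, 0, 0.0025], "fingers": 1}
    - {"delta_pos": [0, 0, 0.0025], "fingers": 1}
    - {"delta_pos": [0, 0, 0.0025], "fingers": 1}
    - {"delta_pos": [0, 0, 0.0025], "fingers": 1}
    - {"delta_pos": [0, 0, 0.0025], "fingers": 1}
  force: 50

```text
validation failed for argument at $.pl...
```

In the tool's units: -0.12 m / 0.8 = -0.15, -0.09 m / 0.8 = -0.1125.

Call:
move_arm:
  plan:
    - {"delta_pos": [0, 0, -0.025], "fingers": 1}
    - {"delta_pos": [0, 0, -0.0625], "fingers": 1}
    - {"delta_pos": [0, 0, -0.1125], "fingers": 1}
    - {"delta_pos": [0, 0, -0.15], "fingers": 1}
    - {"delta_pos": [0, 0, -0.15], "fingers": 1}

```text
validation failed for argument at $.pl...
```

```bash
python3 - <<'E'
from h import *
st();go(.535,.0622,.13,153.0)
c=camera('scene');save('g2',cv2.resize(c['color'][100:290,300:470],None,fx=3,fy=3,interpolation=cv2.INTER_CUBIC))
E
```

```text
t 2.4 p [ 0.3409 -0.3424  0.0158] phi 156.2 tilt [-0.001 -0.   ] F [-0.   0.2  0.2] w 0.5 g 0.0 q [ 1.13  0.33 -0.48  2.03  0.21  0.83  1.68]
d [-0.0142  0.4485 -0.1143] turn [-0.     0.001  0.055]
```

View pics/g2.png

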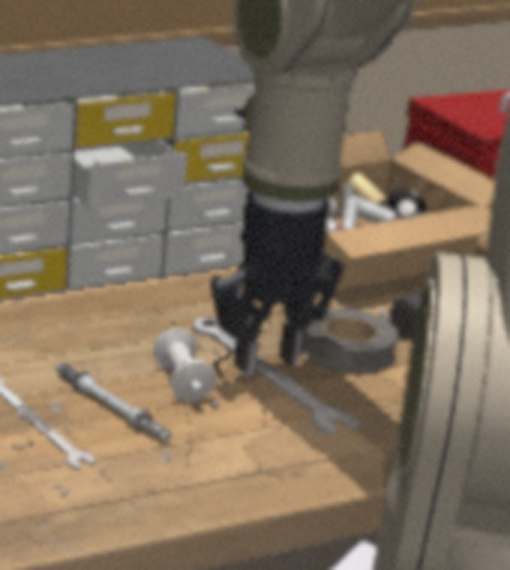

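The moves were refused because "turn" is required in each row. The fingers are still straddling the shank, so I'll resend.

In the tool's units: 0.002 m / 0.8 = 0.0025.

Call:
move_arm:
  plan:
    - {"delta_pos": [0, 0, 0.0025], "turn": [0, 0, 0], "fingers": 0.7}
    - {"delta_pos": [0, 0, 0.0025], "turn": [0, 0, 0], "fingers": 1}
    - {"delta_pos": [0, 0, 0.0025], "turn": [0, 0, 0], "fingers": 1}
    - {"delta_pos": [0, 0, 0.0025], "turn": [0, 0, 0], "fingers": 1}
    - {"delta_pos": [0, 0, 0.0025], "turn": [0, 0, 0], "fingers": 1}
    - {"delta_pos": [0, 0, 0.0025], "turn": [0, 0, 0], "fingers": 1}
  force: 50

```text
clock: 3.2
position: [0.3408, -0.3423, 0.0138]
ee_rot: [0.206, 0.978, -0.0, 0.0]
ft_force: [-1.6, 0.7, 6.2]
grip_width: 0.154
grasp_force: 48.9
```

In the tool's units: -0.12 m / 0.8 = -0.15, -0.09 m / 0.8 = -0.1125.

Call:
move_arm:
  plan:
    - {"delta_pos": [0, 0, -0.025], "turn": [0, 0, 0], "fingers": 1}
    - {"delta_pos": [0, 0, -0.0625], "turn": [0, 0, 0], "fingers": 1}
    - {"delta_pos": [0, 0, -0.1125], "turn": [0, 0, 0], "fingers": 1}
    - {"delta_pos": [0, 0, -0.15], "turn": [0, 0, 0], "fingers": 1}
    - {"delta_pos": [0, 0, -0.15], "turn": [0, 0, 0], "fingers": 1}

```text
clock: 3.82
position: [0.3415, -0.3432, 0.1353]
ee_rot: [0.207, 0.978, -0.001, 0.002]
ft_force: [0.0, 0.4, -1.5]
grip_width: 0.151
grasp_force: 48.8
```

```bash
python3 - <<'E'
from h import *
st();go(.535,.0622,.13,153.0)
E
```

```text
t 3.83 p [ 0.3415 -0.3432  0.1353] phi 156.2 tilt [-0.004 -0.002] F [ 0.   0.4 -1.5] w 0.151 g 48.8 q [ 1.18  0.15 -0.52  1.94  0.09  1.07  1.78]
d [-0.0132  0.449   0.0044] turn [-0.002  0.004  0.055]
```

Held: 1.5 N load and grip force steady. Carry it to the long insert.

In the tool's units: 0.449 m / 0.8 = 0.5613, 0.15 m / 0.8 = 0.1875, 0.055 rad / 4 = 0.0138.

Call:
move_arm:
  plan:
    - {"delta_pos": [0, 0.0625, 0], "turn": [0, 0, 0], "fingers": 1}
    - {"delta_pos": [-0.0038, 0.125, 0], "turn": [0, 0, 0.005], "fingers": 1}
    - {"delta_pos": [-0.0075, 0.1875, 0], "turn": [0, 0, 0.0075], "fingers": 1}
    - {"delta_pos": [-0.0113, 0.25, 0], "turn": [0, 0, 0.01], "fingers": 1}
    - {"delta_pos": [-0.0163, 0.3125, 0], "turn": [0, 0, 0.0138], "fingers": 1}
    - {"delta_pos": [-0.0163, 0.375, 0], "turn": [0, 0, 0.0138], "fingers": 1}
    - {"delta_pos": [-0.0163, 0.4375, 0], "turn": [0, 0, 0.0138], "fingers": 1}
    - {"delta_pos": [-0.0163, 0.5, 0], "turn": [0, 0, 0.0138], "fingers": 1}
    - {"delta_pos": [-0.0163, 0.5438, 0], "turn": [0, 0, 0.0138], "fingers": 1}
    - {"delta_pos": [-0.0163, 0.5613, 0], "turn": [0, 0, 0.0138], "fingers": 1}
    - {"delta_pos": [-0.0163, 0.5613, 0], "turn": [0, 0, 0.0138], "fingers": 1}
    - {"delta_pos": [-0.0163, 0.5613, 0], "turn": [0, 0, 0.0138], "fingers": 1}

```text
clock: 5.32
position: [0.5334, 0.0616, 0.1328]
ee_rot: [0.234, 0.972, -0.001, -0.0]
ft_force: [0.6, -0.6, -0.4]
grip_width: 0.156
grasp_force: 48.9
```

```bash
python3 - <<'E'
from h import *
st();go(.535,.0622,.024,153.0)
c=camera('scene');save('g3',cv2.resize(c['color'][150:310,150:350],None,fx=3.5,fy=3.5,interpolation=cv2.INTER_CUBIC))
E
```

```text
t 5.33 p [0.5334 0.0616 0.1328] phi 152.9 tilt [ 0.    -0.001] F [ 0.6 -0.6 -0.4] w 0.156 g 48.9 q [ 0.5   0.34 -0.82  1.79  0.27  1.13  0.69]
d [-0.0012  0.0014  0.1088] turn [-0.001 -0.    -0.001]
```

View pics/g3.png

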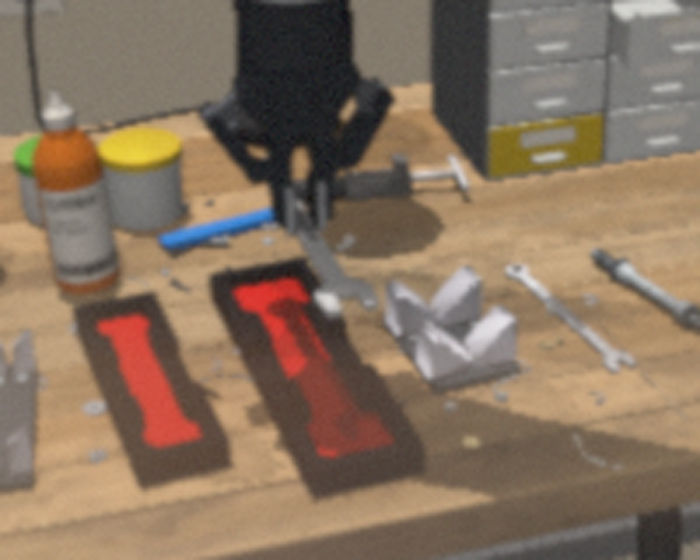

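The spanner hangs level in the fingers (jaw end at (355,295)), above the long insert and parallel to it. Lower, release, rise.

In the tool's units: 0.108 m / 0.8 = 0.135, -0.001 m / 0.8 = -0.0013.

Call:
move_arm:
  plan:
    - {"delta_pos": [-0.0013, 0.0013, 0.05], "turn": [0, 0, 0], "fingers": 1}
    - {"delta_pos": [-0.0013, 0.0013, 0.0938], "turn": [0, 0, 0], "fingers": 1}
    - {"delta_pos": [-0.0013, 0.0013, 0.1188], "turn": [0, 0, 0], "fingers": 1}
    - {"delta_pos": [-0.0013, 0.0013, 0.13], "turn": [0, 0, 0], "fingers": 1}
    - {"delta_pos": [-0.0013, 0.0013, 0.135], "turn": [0, 0, 0], "fingers": 1}
    - {"delta_pos": [-0.0013, 0.0013, 0.135], "turn": [0, 0, 0], "fingers": 1}

```text
clock: 6.12
position: [0.5357, 0.0637, 0.026]
ee_rot: [0.233, 0.972, 0.0, 0.001]
ft_force: [0.5, -0.6, -0.3]
grip_width: 0.157
grasp_force: 48.9
```

In the tool's units: -0.1 m / 0.8 = -0.125, -0.06 m / 0.8 = -0.075.

Call:
move_arm:
  plan:
    - {"delta_pos": [0, 0, 0], "turn": [0, 0, 0], "fingers": 0.7}
    - {"delta_pos": [0, 0, 0], "turn": [0, 0, 0], "fingers": 0.5}
    - {"delta_pos": [0, 0, 0], "turn": [0, 0, 0], "fingers": 0.5}
    - {"delta_pos": [0, 0, -0.025], "turn": [0, 0, 0], "fingers": 0.5}
    - {"delta_pos": [0, 0, -0.075], "turn": [0, 0, 0], "fingers": 0.5}
    - {"delta_pos": [0, 0, -0.125], "turn": [0, 0, 0], "fingers": 0.5}
    - {"delta_pos": [0, 0, -0.125], "turn": [0, 0, 0], "fingers": 0.5}

```text
clock: 7.0
position: [0.5372, 0.0644, 0.1296]
ee_rot: [0.233, 0.972, 0.001, 0.003]
ft_force: [0.2, 0.7, -0.4]
grip_width: 0.502
grasp_force: 0.0
```

```bash
python3 - <<'E'
from h import *
st();go(.448,-.1255,.12,159.3)
c=camera('scene');save('g4',cv2.resize(c['color'][150:310,150:350],None,fx=3.5,fy=3.5,interpolation=cv2.INTER_CUBIC))
E
```

```text
t 7.0 p [0.5372 0.0644 0.1296] phi 153.0 tilt [-0.006  0.003] F [ 0.2  0.7 -0.4] w 0.502 g 0.0 q [ 0.5   0.35 -0.82  1.79  0.29  1.12  0.68]
d [-0.0065 -0.2097  0.0091] turn [ 0.002  0.006 -0.109]
```

View pics/g4.png

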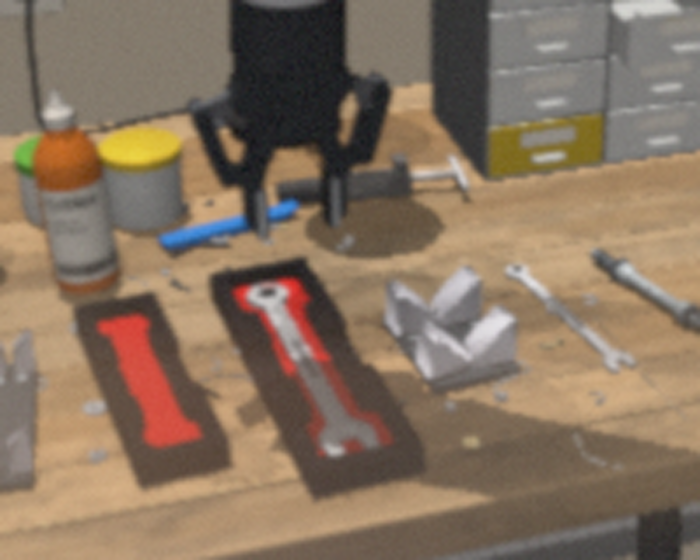

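The long spanner lies in its cut-out, ring at (268,293) and jaw at (350,435). Next the short spanner.

In the tool's units: -0.209 m / 0.8 = -0.2613, -0.0065 m / 0.8 = -0.0081, -0.109 rad / 4 = -0.0273.

Call:
move_arm:
  plan:
    - {"delta_pos": [0, -0.0625, 0], "turn": [0, 0, -0.0125], "fingers": 0.6}
    - {"delta_pos": [-0.0038, -0.125, 0], "turn": [0, 0, -0.0273], "fingers": 0.6}
    - {"delta_pos": [-0.0063, -0.1875, 0], "turn": [0, 0, -0.0273], "fingers": 0.6}
    - {"delta_pos": [-0.0081, -0.2375, 0], "turn": [0, 0, -0.0273], "fingers": 0.6}
    - {"delta_pos": [-0.0081, -0.2613, 0.0125], "turn": [0, 0, -0.0273], "fingers": 0.6}
    - {"delta_pos": [-0.0081, -0.2613, 0.0625], "turn": [0, 0, -0.0273], "fingers": 0.6}
    - {"delta_pos": [-0.0081, -0.2613, 0.0875], "turn": [0, 0, -0.0273], "fingers": 0.6}
    - {"delta_pos": [-0.0081, -0.2613, 0.0875], "turn": [0, 0, -0.0273], "fingers": 0.6}
    - {"delta_pos": [-0.0081, -0.2613, 0.0875], "turn": [0, 0, -0.0273], "fingers": 0.6}

```text
clock: 8.18
position: [0.4467, -0.1249, 0.0558]
ee_rot: [0.179, 0.984, 0.0, 0.0]
ft_force: [0.6, -0.3, 0.4]
grip_width: 0.398
grasp_force: 0.0
```

```bash
python3 - <<'E'
from h import *
st();go(.448,-.1255,.0138,159.3)
E
```

```text
t 8.18 p [ 0.4467 -0.1249  0.0558] phi 159.3 tilt [-0.  0.] F [ 0.6 -0.3  0.4] w 0.398 g 0.0 q [ 0.87  0.27 -0.76  2.04  0.23  0.92  1.2 ]
d [-0.0014 -0.0002  0.042 ] turn [0.    0.    0.001]
```

In the tool's units: 0.042 m / 0.8 = 0.0525, -0.001 m / 0.8 = -0.0013.

Call:
move_arm:
  plan:
    - {"delta_pos": [-0.0013, 0, 0.025], "turn": [0, 0, 0], "fingers": 0.6}
    - {"delta_pos": [-0.0013, 0, 0.0438], "turn": [0, 0, 0], "fingers": 0.6}
    - {"delta_pos": [-0.0013, 0, 0.0525], "turn": [0, 0, 0], "fingers": 0.6}
    - {"delta_pos": [-0.0013, 0, 0.0525], "turn": [0, 0, 0], "fingers": 0.6}
    - {"delta_pos": [-0.0013, 0, 0.0525], "turn": [0, 0, 0], "fingers": 0.8}
    - {"delta_pos": [-0.0013, 0, 0.0525], "turn": [0, 0, 0], "fingers": 1}
    - {"delta_pos": [-0.0013, 0, 0.0525], "turn": [0, 0, 0], "fingers": 1}
    - {"delta_pos": [-0.0013, 0, 0.0525], "turn": [0, 0, 0], "fingers": 1}
    - {"delta_pos": [-0.0013, 0, 0.0525], "turn": [0, 0, 0], "fingers": 1}
    - {"delta_pos": [-0.0013, 0, 0.0525], "turn": [0, 0, 0], "fingers": 1}

```text
clock: 9.43
position: [0.4476, -0.126, 0.0139]
ee_rot: [0.18, 0.984, -0.0, 0.001]
ft_force: [-2.4, 0.7, 5.9]
grip_width: 0.073
grasp_force: 49.3
```

In the tool's units: -0.12 m / 0.8 = -0.15, -0.09 m / 0.8 = -0.1125.

Call:
move_arm:
  plan:
    - {"delta_pos": [0, 0, -0.025], "turn": [0, 0, 0], "fingers": 1}
    - {"delta_pos": [0, 0, -0.0625], "turn": [0, 0, 0], "fingers": 1}
    - {"delta_pos": [0, 0, -0.1125], "turn": [0, 0, 0], "fingers": 1}
    - {"delta_pos": [0, 0, -0.15], "turn": [0, 0, 0], "fingers": 1}
    - {"delta_pos": [0, 0, -0.15], "turn": [0, 0, 0], "fingers": 1}
    - {"delta_pos": [0, 0, -0.15], "turn": [0, 0, 0], "fingers": 1}
    - {"delta_pos": [0, 0, -0.15], "turn": [0, 0, 0], "fingers": 1}

```text
clock: 10.3
position: [0.4464, -0.1256, 0.1322]
ee_rot: [0.18, 0.984, 0.0, -0.001]
ft_force: [0.5, -0.1, -0.6]
grip_width: 0.07
grasp_force: 48.9
```

```bash
python3 - <<'E'
from h import *
st();go(.6035,.153,.13,154.6)
E
```

```text
t 10.3 p [ 0.4464 -0.1256  0.1322] phi 159.3 tilt [0.002 0.   ] F [ 0.5 -0.1 -0.6] w 0.07 g 48.9 q [ 0.93  0.15 -0.8   1.97  0.12  1.07  1.29]
d [-0.0483  0.3162  0.0021] turn [ 0.    -0.002  0.082]
```

In the tool's units: 0.316 m / 0.8 = 0.395, 0.15 m / 0.8 = 0.1875, 0.082 rad / 4 = 0.0205.

Call:
move_arm:
  plan:
    - {"delta_pos": [-0.01, 0.0625, 0], "turn": [0, 0, 0.005], "fingers": 1}
    - {"delta_pos": [-0.02, 0.125, 0], "turn": [0, 0, 0.01], "fingers": 1}
    - {"delta_pos": [-0.03, 0.1875, 0], "turn": [0, 0, 0.015], "fingers": 1}
    - {"delta_pos": [-0.04, 0.25, 0], "turn": [0, 0, 0.0205], "fingers": 1}
    - {"delta_pos": [-0.05, 0.3125, 0], "turn": [0, 0, 0.0205], "fingers": 1}
    - {"delta_pos": [-0.06, 0.3688, 0], "turn": [0, 0, 0.0205], "fingers": 1}
    - {"delta_pos": [-0.06, 0.395, 0], "turn": [0, 0, 0.0205], "fingers": 1}
    - {"delta_pos": [-0.06, 0.395, 0.0375], "turn": [0, 0, 0.0205], "fingers": 1}
    - {"delta_pos": [-0.06, 0.395, 0.075], "turn": [0, 0, 0.0205], "fingers": 1}
    - {"delta_pos": [-0.06, 0.395, 0.075], "turn": [0, 0, 0.0205], "fingers": 1}
    - {"delta_pos": [-0.06, 0.395, 0.075], "turn": [0, 0, 0.0205], "fingers": 1}

```text
clock: 11.68
position: [0.6041, 0.153, 0.0739]
ee_rot: [0.22, 0.975, 0.0, 0.0]
ft_force: [0.2, 1.0, 0.4]
grip_width: 0.07
grasp_force: 49.0
```

```bash
python3 - <<'E'
from h import *
st();go(.6035,.153,.0245,154.6)
c=camera('scene');save('g5',cv2.resize(c['color'][150:310,130:330],None,fx=3.5,fy=3.5,interpolation=cv2.INTER_CUBIC))
E
```

```text
t 11.68 p [0.6041 0.153  0.0739] phi 154.6 tilt [-0.  0.] F [0.2 1.  0.4] w 0.07 g 49.0 q [ 0.27  0.6  -0.79  1.61  0.46  1.12  0.49]
d [ 0.0005 -0.0003  0.0494] turn [ 0.  0. -0.]
```

View pics/g5.png

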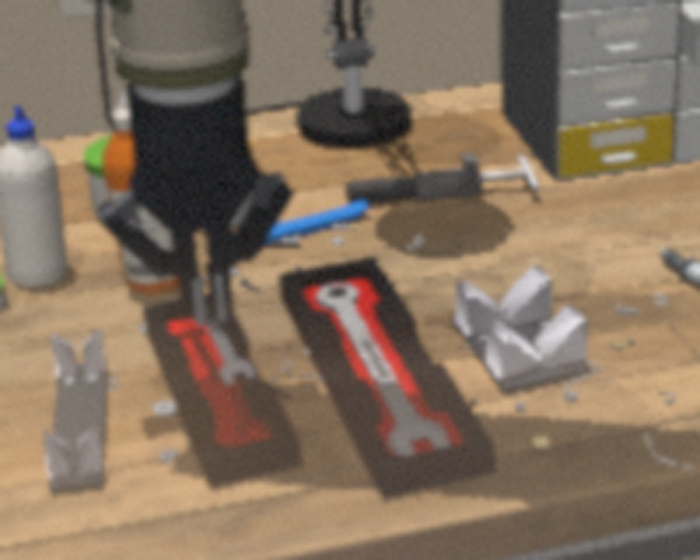

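The short spanner (jaw at (240,370)) hangs above the short insert. The bottle stands behind it, about 0.15 m away. Lower, release, rise.

In the tool's units: -0.05 m / 0.8 = -0.0625, 0.049 m / 0.8 = 0.0613.

Call:
move_arm:
  plan:
    - {"delta_pos": [0, 0, 0.0313], "turn": [0, 0, 0], "fingers": 1}
    - {"delta_pos": [0, 0, 0.0525], "turn": [0, 0, 0], "fingers": 1}
    - {"delta_pos": [0, 0, 0.0613], "turn": [0, 0, 0], "fingers": 1}
    - {"delta_pos": [0, 0, 0.0613], "turn": [0, 0, 0], "fingers": 1}
    - {"delta_pos": [0, 0, 0.0613], "turn": [0, 0, 0], "fingers": 1}
    - {"delta_pos": [0, 0, 0.0613], "turn": [0, 0, 0], "fingers": 0.8}
    - {"delta_pos": [0, 0, 0.0613], "turn": [0, 0, 0], "fingers": 0.6}
    - {"delta_pos": [0, 0, 0.0613], "turn": [0, 0, 0], "fingers": 0.6}
    - {"delta_pos": [0, 0, 0.0375], "turn": [0, 0, 0], "fingers": 0.6}
    - {"delta_pos": [0, 0, -0.0125], "turn": [0, 0, 0], "fingers": 0.6}
    - {"delta_pos": [0, 0, -0.0625], "turn": [0, 0, 0], "fingers": 0.6}
    - {"delta_pos": [0, 0, -0.0625], "turn": [0, 0, 0], "fingers": 0.6}

```text
clock: 13.22
position: [0.6058, 0.1538, 0.1282]
ee_rot: [0.22, 0.975, 0.001, 0.003]
ft_force: [0.0, -0.3, -0.6]
grip_width: 0.404
grasp_force: 0.0
```

```bash
python3 - <<'E'
from h import *
st();go(.4125,-.1907,.12,165.3)
E
```

```text
t 13.22 p [0.6058 0.1538 0.1282] phi 154.6 tilt [-0.005  0.004] F [ 0.  -0.3 -0.6] w 0.404 g 0.0 q [ 0.29  0.55 -0.82  1.57  0.42  1.21  0.52]
d [ 0.0267 -0.3941  0.0064] turn [ 0.004  0.006 -0.187]
```

In the tool's units: -0.394 m / 0.8 = -0.4925, 0.006 m / 0.8 = 0.0075, -0.187 rad / 4 = -0.0468.

Call:
move_arm:
  plan:
    - {"delta_pos": [0.0038, -0.0625, 0], "turn": [0, 0, -0.0125], "fingers": 0.6}
    - {"delta_pos": [0.0075, -0.125, 0], "turn": [0, 0, -0.025], "fingers": 0.6}
    - {"delta_pos": [0.0125, -0.1875, 0], "turn": [0, 0, -0.0375], "fingers": 0.6}
    - {"delta_pos": [0.0163, -0.25, 0], "turn": [0, 0, -0.0468], "fingers": 0.6}
    - {"delta_pos": [0.0213, -0.3125, 0], "turn": [0, 0, -0.0468], "fingers": 0.6}
    - {"delta_pos": [0.025, -0.375, 0], "turn": [0, 0, -0.0468], "fingers": 0.6}
    - {"delta_pos": [0.03, -0.4375, 0], "turn": [0, 0, -0.0468], "fingers": 0.6}
    - {"delta_pos": [0.0338, -0.4813, 0.025], "turn": [0, 0, -0.0468], "fingers": 0.6}
    - {"delta_pos": [0.0338, -0.4925, 0.0625], "turn": [0, 0, -0.0468], "fingers": 0.6}
    - {"delta_pos": [0.0338, -0.4925, 0.0875], "turn": [0, 0, -0.0468], "fingers": 0.6}
    - {"delta_pos": [0.0338, -0.4925, 0.0875], "turn": [0, 0, -0.0468], "fingers": 0.6}
    - {"delta_pos": [0.0338, -0.4925, 0.0875], "turn": [0, 0, -0.0468], "fingers": 0.6}

```text
clock: 14.72
position: [0.4109, -0.1914, 0.0542]
ee_rot: [0.128, 0.992, -0.0, 0.0]
ft_force: [0.7, 0.6, -0.4]
grip_width: 0.399
grasp_force: 0.0
```

```bash
python3 - <<'E'
from h import *
st();go(.4125,-.1907,.0140,165.3)
E
```

```text
t 14.72 p [ 0.4109 -0.1914  0.0542] phi 165.3 tilt [-0.001 -0.   ] F [ 0.7  0.6 -0.4] w 0.399 g 0.0 q [ 1.08  0.26 -0.81  2.06  0.24  0.91  1.46]
d [-0.0013  0.0011  0.0402] turn [-0.     0.001  0.   ]
```

In the tool's units: 0.04 m / 0.8 = 0.05, 0.034 m / 0.8 = 0.0425.

Call:
move_arm:
  plan:
    - {"delta_pos": [-0.0013, 0.0013, 0.025], "turn": [0, 0, 0], "fingers": 0.6}
    - {"delta_pos": [-0.0013, 0.0013, 0.0425], "turn": [0, 0, 0], "fingers": 0.6}
    - {"delta_pos": [-0.0013, 0.0013, 0.05], "turn": [0, 0, 0], "fingers": 0.6}
    - {"delta_pos": [-0.0013, 0.0013, 0.05], "turn": [0, 0, 0], "fingers": 0.6}
    - {"delta_pos": [-0.0013, 0.0013, 0.05], "turn": [0, 0, 0], "fingers": 0.8}
    - {"delta_pos": [-0.0013, 0.0013, 0.05], "turn": [0, 0, 0], "fingers": 1}
    - {"delta_pos": [-0.0013, 0.0013, 0.05], "turn": [0, 0, 0], "fingers": 1}
    - {"delta_pos": [-0.0013, 0.0013, 0.05], "turn": [0, 0, 0], "fingers": 1}
    - {"delta_pos": [-0.0013, 0.0013, 0.05], "turn": [0, 0, 0], "fingers": 1}
    - {"delta_pos": [-0.0013, 0.0013, 0.05], "turn": [0, 0, 0], "fingers": 1}

```text
clock: 15.98
position: [0.4119, -0.191, 0.0139]
ee_rot: [0.128, 0.992, -0.0, 0.0]
ft_force: [-2.1, 1.2, 6.4]
grip_width: 0.09
grasp_force: 49.0
```

Call:
move_arm:
  plan:
    - {"delta_pos": [0, 0, -0.025], "turn": [0, 0, 0], "fingers": 1}
    - {"delta_pos": [0, 0, -0.0625], "turn": [0, 0, 0], "fingers": 1}
    - {"delta_pos": [0, 0, -0.1125], "turn": [0, 0, 0], "fingers": 1}
    - {"delta_pos": [0, 0, -0.15], "turn": [0, 0, 0], "fingers": 1}
    - {"delta_pos": [0, 0, -0.15], "turn": [0, 0, 0], "fingers": 1}
    - {"delta_pos": [0, 0, -0.15], "turn": [0, 0, 0], "fingers": 1}
    - {"delta_pos": [0, 0, -0.15], "turn": [0, 0, 0], "fingers": 1}

```text
clock: 16.85
position: [0.4109, -0.1905, 0.1322]
ee_rot: [0.128, 0.992, 0.0, -0.001]
ft_force: [0.1, 1.2, -1.2]
grip_width: 0.09
grasp_force: 49.0
```

```bash
python3 - <<'E'
from h import *
st();go(.640,.2415,.13,143.5)
E
```

```text
t 16.85 p [ 0.4109 -0.1905  0.1322] phi 165.3 tilt [0.002 0.001] F [ 0.1  1.2 -1.2] w 0.09 g 49.0 q [ 1.15  0.13 -0.85  1.99  0.11  1.07  1.57]
d [-0.1119  0.476   0.0024] turn [ 0.    -0.002  0.38 ]
```

In the tool's units: 0.476 m / 0.8 = 0.595, 0.45 m / 0.8 = 0.5625, 0.38 rad / 4 = 0.095.

Call:
move_arm:
  plan:
    - {"delta_pos": [-0.015, 0.0625, 0], "turn": [0, 0, 0.0125], "fingers": 1}
    - {"delta_pos": [-0.03, 0.125, 0], "turn": [0, 0, 0.025], "fingers": 1}
    - {"delta_pos": [-0.045, 0.1875, 0], "turn": [0, 0, 0.0375], "fingers": 1}
    - {"delta_pos": [-0.06, 0.25, 0], "turn": [0, 0, 0.05], "fingers": 1}
    - {"delta_pos": [-0.075, 0.3125, 0], "turn": [0, 0, 0.0625], "fingers": 1}
    - {"delta_pos": [-0.0875, 0.375, 0], "turn": [0, 0, 0.075], "fingers": 1}
    - {"delta_pos": [-0.1025, 0.4375, 0], "turn": [0, 0, 0.0875], "fingers": 1}
    - {"delta_pos": [-0.1175, 0.5, 0], "turn": [0, 0, 0.095], "fingers": 1}
    - {"delta_pos": [-0.1325, 0.5625, 0], "turn": [0, 0, 0.095], "fingers": 1}
    - {"delta_pos": [-0.14, 0.595, 0.025], "turn": [0, 0, 0.095], "fingers": 1}
    - {"delta_pos": [-0.14, 0.595, 0.0625], "turn": [0, 0, 0.095], "fingers": 1}
    - {"delta_pos": [-0.14, 0.595, 0.0625], "turn": [0, 0, 0.095], "fingers": 1}

```text
clock: 18.35
position: [0.6389, 0.2405, 0.0794]
ee_rot: [0.313, 0.95, -0.002, -0.002]
ft_force: [0.2, -0.0, -0.4]
grip_width: 0.09
grasp_force: 49.1
```

Call:
move_arm:
  plan:
    - {"delta_pos": [0, 0, 0], "turn": [0, 0, 0], "fingers": 1}
    - {"delta_pos": [0, 0, 0], "turn": [0, 0, 0], "fingers": 1}

```text
clock: 18.6
position: [0.6414, 0.241, 0.0847]
ee_rot: [0.313, 0.95, 0.0, 0.001]
ft_force: [-0.6, -0.5, -2.2]
grip_width: 0.085
grasp_force: 49.1
```

```bash
python3 - <<'E'
from h import *
st();go(.640,.2415,.038,143.5)
c=camera('scene');
a=cv2.resize(c['color'][190:310,110:230],None,fx=3.3,fy=3.3,interpolation=cv2.INTER_CUBIC)
t=camera('top');b=cv2.resize(t['color'][130:250,140:260],None,fx=3.3,fy=3.3,interpolation=cv2.INTER_CUBIC)
save('g6',np.hstack([a,b]))
E
```

```text
t 18.6 p [0.6414 0.241  0.0847] phi 143.5 tilt [-0.001  0.001] F [-0.6 -0.5 -2.2] w 0.085 g 49.1 q [ 0.11  0.72 -0.8   1.42  0.53  1.22  0.19]
d [ 0.0015 -0.0005  0.0467] turn [ 0.001  0.001 -0.   ]
```

View pics/g6.png

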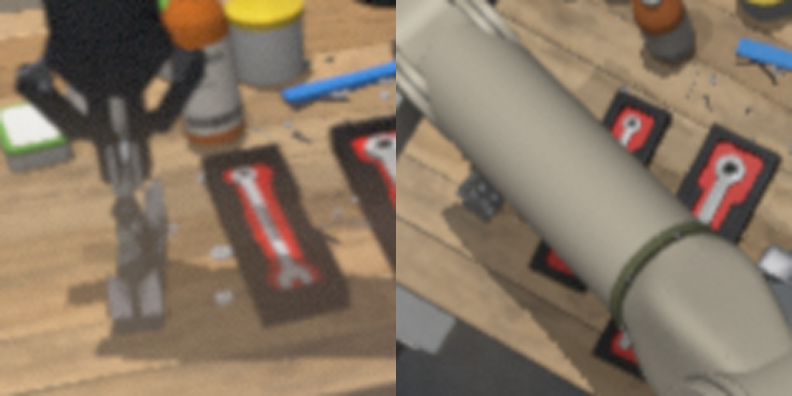

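The short spanner is in its cut-out (ring (243,175), jaw (290,275)), and the axle is held over the stand at about (130,210). Lower it.

In the tool's units: 0.046 m / 0.8 = 0.0575, 0.001 m / 0.8 = 0.0013.

Call:
move_arm:
  plan:
    - {"delta_pos": [0.0013, 0, 0.025], "turn": [0, 0, 0], "fingers": 1}
    - {"delta_pos": [0.0013, 0, 0.0425], "turn": [0, 0, 0], "fingers": 1}
    - {"delta_pos": [0.0013, 0, 0.0525], "turn": [0, 0, 0], "fingers": 1}
    - {"delta_pos": [0.0013, 0, 0.0575], "turn": [0, 0, 0], "fingers": 1}
    - {"delta_pos": [0.0013, 0, 0.0575], "turn": [0, 0, 0], "fingers": 1}
    - {"delta_pos": [0.0013, 0, 0.0575], "turn": [0, 0, 0], "fingers": 1}

```text
clock: 19.45
position: [0.6401, 0.2422, 0.0376]
ee_rot: [0.313, 0.95, 0.0, 0.0]
ft_force: [0.3, 1.6, -0.6]
grip_width: 0.093
grasp_force: 49.3
```

```bash
python3 - <<'E'
from h import *
st();go(.640,.2415,.0374,143.5)
c=camera('scene');
# axle end heights: cloud along the stand line
P=cloud(c).reshape(-1,3);a=np.radians(143.5);e=np.array([np.cos(a),np.sin(a)]);f=np.array([e[1],-e[0]])
Q=P[:,:2]-[.640,.2415];s=Q@e;d=Q@f
for lo in(.064,-.077):
  k=(s>lo)&(s<lo+.013)&(abs(d)<.012)&(P[:,2]>.02)&(P[:,2]<.05);print(lo,k.sum(),np.nanmean(d[k])*1e3,np.percentile(P[k,2],[10,50,90])*1e3 if k.sum() else 0)
save('g7',cv2.resize(c['color'][220:300,125:205],None,fx=6,fy=6,interpolation=cv2.INTER_CUBIC))
E
```

```text
t 19.45 p [0.6401 0.2422 0.0376] phi 143.5 tilt [-0.     0.001] F [ 0.3  1.6 -0.6] w 0.093 g 49.3 q [ 0.1   0.77 -0.78  1.45  0.56  1.15  0.16]
d [-0.0003 -0.0006  0.0002] turn [0.001 0.    0.   ]
0.064 41 1.1145368430352542 [23.89955026 31.90666577 35.5253663 ]
-0.077 3 6.095644206575059 [32.56571284 32.756418   33.66160515]
```

View pics/g7.png

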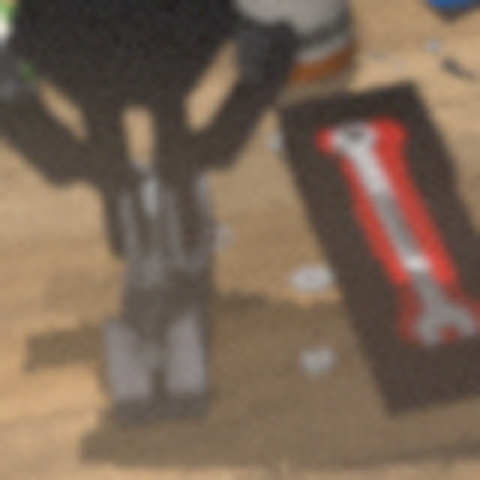

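The axle's near end sits in the V at (152,350), between the two prongs. Lower 0.5 mm, open slightly, rise.

In the tool's units: -0.09 m / 0.8 = -0.1125, -0.05 m / 0.8 = -0.0625.

Call:
move_arm:
  plan:
    - {"delta_pos": [0, 0, 0.0006], "turn": [0, 0, 0], "fingers": 1}
    - {"delta_pos": [0, 0, 0.0006], "turn": [0, 0, 0], "fingers": 0.85}
    - {"delta_pos": [0, 0, 0.0006], "turn": [0, 0, 0], "fingers": 0.7}
    - {"delta_pos": [0, 0, 0.0006], "turn": [0, 0, 0], "fingers": 0.6}
    - {"delta_pos": [0, 0, -0.0025], "turn": [0, 0, 0], "fingers": 0.6}
    - {"delta_pos": [0, 0, -0.025], "turn": [0, 0, 0], "fingers": 0.6}
    - {"delta_pos": [0, 0, -0.0625], "turn": [0, 0, 0], "fingers": 0.6}
    - {"delta_pos": [0, 0, -0.1125], "turn": [0, 0, 0], "fingers": 0.6}
    - {"delta_pos": [0, 0, -0.1125], "turn": [0, 0, 0], "fingers": 0.6}
    - {"delta_pos": [0, 0, -0.1125], "turn": [0, 0, 0], "fingers": 0.6}

```text
clock: 20.75
position: [0.64, 0.2416, 0.1278]
ee_rot: [0.313, 0.95, 0.0, 0.0]
ft_force: [-0.2, -0.6, -1.1]
grip_width: 0.4
grasp_force: 0.0
```

```bash
cat > hubm.py <<'E'
from meas import *
C={n:dict(np.load(f'/tmp/{n}.npz')) for n in('top','scene')}
for n,c in C.items():
    P=cloud(c).reshape(-1,3);k=(np.hypot(P[:,0]-.390,P[:,1]+.274)<.058)&(P[:,2]>.012)&(P[:,2]<.05)
    W=P[k,:2];w,V=np.linalg.eigh(np.cov(W.T));ax=V[:,1]
    print(n,k.sum(),rect(W),W.mean(0).round(4),np.degrees(np.arctan2(ax[1],ax[0]))%180)
E
python3 - <<'E'
from h import *
st()
c=camera('scene')
P=cloud(c).reshape(-1,3);a=np.radians(143.5);e=np.array([np.cos(a),np.sin(a)]);f=np.array([e[1],-e[0]])
Q=P[:,:2]-[.640,.2415];s=Q@e;d=Q@f
for lo in(.066,.046,.028,0,-.02,-.044,-.055,-.075):
  k=(s>lo)&(s<lo+.01)&(abs(d)<.012)&(P[:,2]>.02)&(P[:,2]<.05);print(lo,k.sum(),(np.nanmean(d[k])*1e3).round(1),(np.percentile(P[k,2],[10,50,90])*1e3).round(1) if k.sum() else 0)
import hubm
go(.3907,-.2738,.13,139.5)
E
```

```text
t 20.75 p [0.64   0.2416 0.1278] phi 143.5 tilt [-0.001  0.   ] F [-0.2 -0.6 -1.1] w 0.4 g 0.0 q [ 0.12  0.68 -0.82  1.39  0.5   1.29  0.2 ]
0.066 23 -2.3 [26.3 32.5 35.7]
0.046 23 -0.1 [31.  33.9 36.7]
0.028 11 -2.0 [34.6 36.3 38.3]
0 11 -1.4 [31.  34.  35.8]
-0.02 11 -1.5 [31.4 33.5 35.5]
-0.044 24 -1.4 [32.5 36.3 39.3]
-0.055 7 1.9 [29.  35.2 38.2]
-0.075 8 -1.4 [31.9 33.5 35.1]
top 197 [ 388.7 -273.6  100.2   40.   137.9] [ 0.3881 -0.2724] 138.15512160087223
scene 273 [ 382.5 -266.5   85.    41.4  138.3] [ 0.3848 -0.266 ] 139.9628936807805
d [-0.1062 -0.5624 -0.0026] turn [-0.001 -0.     0.07 ]
```

Axle heights along the rod (about 34–36 mm at the visible top, dark nuts higher) and the ~-1.5 mm sideways offset fit a seated axle. Now the hub.

In the tool's units: -0.563 m / 0.8 = -0.7038, -0.105 m / 0.8 = -0.1313, 0.079 rad / 4 = 0.0198.

Call:
move_arm:
  plan:
    - {"delta_pos": [-0.0125, -0.0688, 0], "turn": [0, 0, 0.005], "fingers": 0.45}
    - {"delta_pos": [-0.025, -0.1375, 0], "turn": [0, 0, 0.01], "fingers": 0.45}
    - {"delta_pos": [-0.0375, -0.2063, 0], "turn": [0, 0, 0.015], "fingers": 0.45}
    - {"delta_pos": [-0.05, -0.275, 0], "turn": [0, 0, 0.0198], "fingers": 0.45}
    - {"delta_pos": [-0.0625, -0.3438, 0], "turn": [0, 0, 0.0198], "fingers": 0.45}
    - {"delta_pos": [-0.075, -0.4125, 0], "turn": [0, 0, 0.0198], "fingers": 0.45}
    - {"delta_pos": [-0.0875, -0.4813, 0], "turn": [0, 0, 0.0198], "fingers": 0.45}
    - {"delta_pos": [-0.1, -0.55, 0], "turn": [0, 0, 0.0198], "fingers": 0.45}
    - {"delta_pos": [-0.1125, -0.6188, 0], "turn": [0, 0, 0.0198], "fingers": 0.45}
    - {"delta_pos": [-0.125, -0.6813, 0], "turn": [0, 0, 0.0198], "fingers": 0.45}
    - {"delta_pos": [-0.1313, -0.7038, 0], "turn": [0, 0, 0.0198], "fingers": 0.45}
    - {"delta_pos": [-0.1313, -0.7038, 0.0375], "turn": [0, 0, 0.0198], "fingers": 0.45}

```text
clock: 22.3
position: [0.39, -0.2753, 0.098]
ee_rot: [0.352, 0.936, -0.001, 0.001]
ft_force: [-0.6, 0.6, 0.0]
grip_width: 0.552
grasp_force: 0.0
```

In the tool's units: 0.03 m / 0.8 = 0.0375.

Call:
move_arm:
  plan:
    - {"delta_pos": [0, 0, 0.0375], "turn": [0, 0, 0], "fingers": 0.45}
    - {"delta_pos": [0, 0, 0.0375], "turn": [0, 0, 0], "fingers": 0.45}
    - {"delta_pos": [0, 0, 0.0375], "turn": [0, 0, 0], "fingers": 0.45}

```text
clock: 22.68
position: [0.3903, -0.273, 0.0681]
ee_rot: [0.35, 0.937, 0.0, 0.0]
ft_force: [-0.1, 0.2, 0.2]
grip_width: 0.551
grasp_force: 0.0
```

```bash
python3 - <<'E'
from h import *
st();go(.3897,-.2736,.0145,139.0)
c=camera('scene');save('g8',cv2.resize(c['color'][180:280,310:430],None,fx=5,fy=5,interpolation=cv2.INTER_CUBIC))
E
```

```text
t 22.68 p [ 0.3903 -0.273   0.0681] phi 139.0 tilt [-0.  0.] F [-0.1  0.2  0.2] w 0.551 g 0.0 q [ 1.19  0.27 -0.74  2.    0.23  0.95  1.19]
d [ 0.0001 -0.0009  0.0536] turn [0.    0.    0.001]
```

View pics/g8.png

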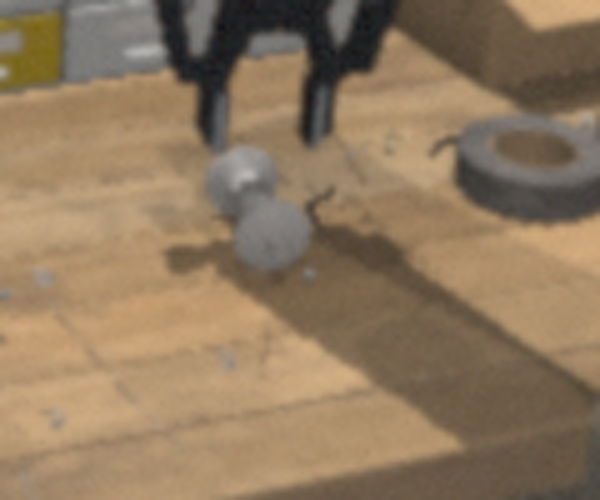

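The open fingers at (213,130) and (318,125) bracket the barrel at about (255,205) from above. Descend and grip.

In the tool's units: 0.0535 m / 0.8 = 0.0669, -0.001 m / 0.8 = -0.0013.

Call:
move_arm:
  plan:
    - {"delta_pos": [0, -0.0013, 0.0375], "turn": [0, 0, 0], "fingers": 0.45}
    - {"delta_pos": [0, -0.0013, 0.0575], "turn": [0, 0, 0], "fingers": 0.45}
    - {"delta_pos": [0, -0.0013, 0.0669], "turn": [0, 0, 0], "fingers": 0.45}
    - {"delta_pos": [0, -0.0013, 0.0669], "turn": [0, 0, 0], "fingers": 0.45}
    - {"delta_pos": [0, -0.0013, 0.0669], "turn": [0, 0, 0], "fingers": 0.6}
    - {"delta_pos": [0, -0.0013, 0.0669], "turn": [0, 0, 0], "fingers": 0.8}
    - {"delta_pos": [0, -0.0013, 0.0669], "turn": [0, 0, 0], "fingers": 1}
    - {"delta_pos": [0, -0.0013, 0.0669], "turn": [0, 0, 0], "fingers": 1}
    - {"delta_pos": [0, -0.0013, 0.0669], "turn": [0, 0, 0], "fingers": 1}
    - {"delta_pos": [0, -0.0013, 0.0669], "turn": [0, 0, 0], "fingers": 1}

```text
clock: 23.98
position: [0.3895, -0.2744, 0.0144]
ee_rot: [0.35, 0.937, -0.0, 0.001]
ft_force: [-0.7, 1.1, 5.7]
grip_width: 0.219
grasp_force: 48.8
```

In the tool's units: -0.12 m / 0.8 = -0.15, -0.09 m / 0.8 = -0.1125.

Call:
move_arm:
  plan:
    - {"delta_pos": [0, 0, -0.025], "turn": [0, 0, 0], "fingers": 1}
    - {"delta_pos": [0, 0, -0.0625], "turn": [0, 0, 0], "fingers": 1}
    - {"delta_pos": [0, 0, -0.1125], "turn": [0, 0, 0], "fingers": 1}
    - {"delta_pos": [0, 0, -0.15], "turn": [0, 0, 0], "fingers": 1}
    - {"delta_pos": [0, 0, -0.15], "turn": [0, 0, 0], "fingers": 1}
    - {"delta_pos": [0, 0, -0.15], "turn": [0, 0, 0], "fingers": 1}

```text
clock: 24.72
position: [0.3883, -0.274, 0.1329]
ee_rot: [0.35, 0.937, 0.0, -0.001]
ft_force: [-0.2, -0.2, -1.6]
grip_width: 0.217
grasp_force: 49.3
```

```bash
python3 - <<'E'
from h import *
st();go(.483,-.0342,.13,155.1)
c=camera('scene');P=cloud(c).reshape(-1,3);o=get_obs()['position']
k=(np.hypot(P[:,0]-o[0],P[:,1]-o[1])<.06)&(P[:,2]>o[2]-.016)&(P[:,2]<o[2]+.032)
a=np.radians(139);e=np.array([np.cos(a),np.sin(a)]);s=(P[k,:2]-o[:2])@e
sat=hsv=cv2.cvtColor(c['color'],cv2.COLOR_RGB2HSV).reshape(-1,3)[k]
m=sat[:,2]>110
print(k.sum(),m.sum(),(np.percentile(s[m],[2,10,50,90,98])*1e3).round(1))
E
```

```text
t 24.73 p [ 0.3883 -0.274   0.1329] phi 139.0 tilt [ 0.001 -0.   ] F [-0.2 -0.2 -1.6] w 0.217 g 49.3 q [ 1.24  0.17 -0.77  1.94  0.14  1.08  1.27]
d [0.0859 0.243  0.0029] turn [-0.    -0.001 -0.282]
374 196 [-28.7 -24.4  34.9  39.1  49.7]
```

In the tool's units: 0.243 m / 0.8 = 0.3038, 0.23 m / 0.8 = 0.2875, -0.282 rad / 4 = -0.0705.

Call:
move_arm:
  plan:
    - {"delta_pos": [0.0213, 0.06, 0], "turn": [0, 0, -0.015], "fingers": 1}
    - {"delta_pos": [0.0425, 0.1213, 0], "turn": [0, 0, -0.03], "fingers": 1}
    - {"delta_pos": [0.0638, 0.1825, 0], "turn": [0, 0, -0.045], "fingers": 1}
    - {"delta_pos": [0.085, 0.2425, 0], "turn": [0, 0, -0.06], "fingers": 1}
    - {"delta_pos": [0.1, 0.2875, 0], "turn": [0, 0, -0.0705], "fingers": 1}
    - {"delta_pos": [0.1075, 0.3038, 0], "turn": [0, 0, -0.0705], "fingers": 1}
    - {"delta_pos": [0.1075, 0.3038, 0.0375], "turn": [0, 0, -0.0705], "fingers": 1}
    - {"delta_pos": [0.1075, 0.3038, 0.0625], "turn": [0, 0, -0.0705], "fingers": 1}
    - {"delta_pos": [0.1075, 0.3038, 0.0625], "turn": [0, 0, -0.0705], "fingers": 1}
    - {"delta_pos": [0.1075, 0.3038, 0.0625], "turn": [0, 0, -0.0705], "fingers": 1}

```text
clock: 26.02
position: [0.4838, -0.0346, 0.0843]
ee_rot: [0.215, 0.977, 0.0, 0.0]
ft_force: [0.3, -0.6, -1.7]
grip_width: 0.219
grasp_force: 49.4
```

```bash
python3 - <<'E'
from h import *
st();go(.483,-.0342,.0395,155.1)
E
```

```text
t 26.02 p [ 0.4838 -0.0346  0.0843] phi 155.1 tilt [-0.  0.] F [ 0.3 -0.6 -1.7] w 0.219 g 49.4 q [ 0.82  0.32 -0.94  1.96  0.31  1.01  0.87]
d [0.0009 0.     0.0448] turn [0. 0. 0.]
```

In the tool's units: 0.044 m / 0.8 = 0.055, 0.042 m / 0.8 = 0.0525.

Call:
move_arm:
  plan:
    - {"delta_pos": [0.0013, 0, 0.0188], "turn": [0, 0, 0], "fingers": 1}
    - {"delta_pos": [0.0013, 0, 0.035], "turn": [0, 0, 0], "fingers": 1}
    - {"delta_pos": [0.0013, 0, 0.045], "turn": [0, 0, 0], "fingers": 1}
    - {"delta_pos": [0.0013, 0, 0.0525], "turn": [0, 0, 0], "fingers": 1}
    - {"delta_pos": [0.0013, 0, 0.055], "turn": [0, 0, 0], "fingers": 1}
    - {"delta_pos": [0.0013, 0, 0.055], "turn": [0, 0, 0], "fingers": 1}

```text
clock: 26.78
position: [0.4828, -0.0337, 0.0399]
ee_rot: [0.215, 0.977, 0.0, 0.0]
ft_force: [0.6, 1.0, -1.0]
grip_width: 0.214
grasp_force: 49.4
```

```bash
python3 - <<'E'
from h import *
st()
E
```

```text
t 26.77 p [ 0.4828 -0.0337  0.0399] phi 155.2 tilt [-0.  0.] F [ 0.6  1.  -1. ] w 0.214 g 49.4 q [ 0.77  0.4  -0.9   1.99  0.39  0.93  0.81]
```

No side contact; release and rise, then move aside so the cameras see everything.

In the tool's units: -0.15 m / 0.8 = -0.1875, -0.11 m / 0.8 = -0.1375.

Call:
move_arm:
  plan:
    - {"delta_pos": [0, 0, 0.0006], "turn": [0, 0, 0], "fingers": 0.8}
    - {"delta_pos": [0, 0, 0.0006], "turn": [0, 0, 0], "fingers": 0.6}
    - {"delta_pos": [0, 0, 0.0006], "turn": [0, 0, 0], "fingers": 0.45}
    - {"delta_pos": [0, 0, 0.0006], "turn": [0, 0, 0], "fingers": 0.45}
    - {"delta_pos": [0, 0, -0.025], "turn": [0, 0, 0], "fingers": 0.45}
    - {"delta_pos": [0, 0, -0.075], "turn": [0, 0, 0], "fingers": 0.45}
    - {"delta_pos": [0, 0, -0.1375], "turn": [0, 0, 0], "fingers": 0.45}
    - {"delta_pos": [0, 0, -0.1875], "turn": [0, 0, 0], "fingers": 0.45}

```text
clock: 27.78
position: [0.4829, -0.0334, 0.193]
ee_rot: [0.215, 0.977, -0.0, 0.001]
ft_force: [0.6, -0.5, -1.2]
grip_width: 0.55
grasp_force: 0.0
```

In the tool's units: -0.45 m / 0.8 = -0.5625, -0.4 m / 0.8 = -0.5.

Call:
move_arm:
  plan:
    - {"delta_pos": [0.025, -0.0625, 0], "turn": [0, 0, 0], "fingers": 0.45}
    - {"delta_pos": [0.05, -0.125, 0], "turn": [0, 0, 0], "fingers": 0.45}
    - {"delta_pos": [0.075, -0.1875, 0], "turn": [0, 0, 0], "fingers": 0.45}
    - {"delta_pos": [0.075, -0.25, 0], "turn": [0, 0, 0], "fingers": 0.45}
    - {"delta_pos": [0.075, -0.3125, 0], "turn": [0, 0, 0], "fingers": 0.45}
    - {"delta_pos": [0.075, -0.375, 0], "turn": [0, 0, 0], "fingers": 0.45}
    - {"delta_pos": [0.0625, -0.4375, 0], "turn": [0, 0, 0], "fingers": 0.45}
    - {"delta_pos": [0.05, -0.5, 0], "turn": [0, 0, 0], "fingers": 0.45}
    - {"delta_pos": [0.0375, -0.5625, 0], "turn": [0, 0, 0], "fingers": 0.45}
    - {"delta_pos": [0.0375, -0.5625, 0], "turn": [0, 0, 0], "fingers": 0.45}

```text
clock: 29.02
position: [0.2647, -0.4324, 0.1906]
ee_rot: [0.217, 0.976, 0.0, 0.001]
ft_force: [1.0, 0.2, -0.4]
grip_width: 0.549
grasp_force: 0.0
```

```bash
python3 - <<'E'
from h import *
st()
c=camera('scene');t=camera('top')
a=cv2.resize(c['color'][190:310,120:360],None,fx=3.2,fy=3.2,interpolation=cv2.INTER_CUBIC)[:, :760]
b=cv2.resize(t['color'][150:255,150:290],None,fx=2.0,fy=2.0,interpolation=cv2.INTER_CUBIC)
im=np.zeros((a.shape[0]+b.shape[0],760,3),np.uint8);im[:a.shape[0],:a.shape[1]]=a;im[a.shape[0]:,:b.shape[1]]=b
save('fin',im[:600])
for n,ctr,ang in(('axle',(.640,.2415),143.5),('hub',(.483,-.0342),155.1)):
  r=np.radians(ang);e=np.array([np.cos(r),np.sin(r)]);f=np.array([e[1],-e[0]])
  for nm,q in(('scene',c),('top',t)):
    P=cloud(q).reshape(-1,3);Q=P[:,:2]-ctr;s=Q@e;d=Q@f
    k0=(abs(d)<.024 if n=='hub' else abs(d)<.009)&(P[:,2]>.024)&(P[:,2]<.08)
    if n=='hub': k0&=P[:,2]>.046
    print(n,nm,k0.sum(),'s',(np.percentile(s[k0],[2,98])*1e3).round(1),'z',(np.percentile(P[k0,2],[50,95])*1e3).round(1),'d halves',(np.mean(d[k0&(s>.0)])*1e3).round(1),(np.mean(d[k0&(s<0)])*1e3).round(1))
for ctr,ang,nm in(((.535,.0622),153,'long'),((.6035,.153),154.6,'short')):
  h=cv2.cvtColor(t['color'],cv2.COLOR_RGB2HSV);m=((h[...,1]<70)&(h[...,2]>85));v,u=np.nonzero(m);W=onplane(t,np.c_[u,v],.015)[:,:2]
  r=np.radians(ang);e=np.array([np.cos(r),np.sin(r)]);f=np.array([e[1],-e[0]]);s=(W-ctr)@e;d=(W-ctr)@f
  k=(abs(s)<.125 if nm=='long' else abs(s)<.095)&(abs(d)<.028 if nm=='long' else abs(d)<.019);print(nm,k.sum(),'s',(np.percentile(s[k],[0,100])*1e3).round(1),'d',(np.percentile(d[k],[2,50,98])*1e3).round(1))
E
```

```text
t 29.02 p [ 0.2647 -0.4324  0.1906] phi 154.9 tilt [-0.001  0.   ] F [ 1.   0.2 -0.4] w 0.549 g 0.0 q [ 1.44  0.15 -0.55  1.81  0.08  1.2   2.  ]
axle scene 358 s [-505.1   74.8] z [35.1 70. ] d halves -0.7 -1.2
axle top 199 s [-501.    69.2] z [37.6 60.2] d halves -1.7 -2.1
hub scene 426 s [-502.7   40.1] z [56.8 76. ] d halves 2.8 1.6
hub top 208 s [-495.1   43. ] z [55.9 74.6] d halves -1.7 -2.7
long 347 s [-113.   114.6] d [-13.4   1.4  16. ]
short 144 s [-83.8  80.3] d [-9.  -0.6  7.6]
```

View pics/fin.png

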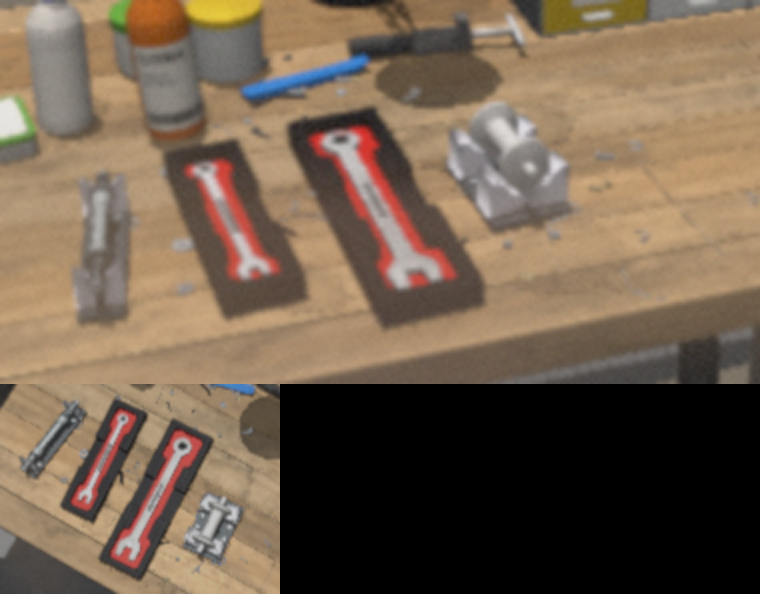

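All four lie in place: axle in its stand at (100,225), short spanner (230,220), long spanner (375,205), hub in its V at (510,145). One bounded numeric check before handing in.

```bash
python3 - <<'E'
from h import *
st()
C=(camera('scene'),camera('top'))
for n,ctr,ang,L,w,zl in(('axle',(.640,.2415),143.5,.085,.007,.026),('hub',(.483,-.0342),155.1,.06,.024,.044)):
  r=np.radians(ang);e=np.array([np.cos(r),np.sin(r)]);f=np.array([e[1],-e[0]])
  for q in C:
    P=cloud(q).reshape(-1,3);Q=P[:,:2]-ctr;s=Q@e;d=Q@f
    k=(abs(s)<L)&(abs(d)<w)&(P[:,2]>zl)&(P[:,2]<.08)
    print(n,'s',(np.percentile(s[k],[2,98])*1e3).round(1))
    for lo,hi in((L-.02,L),(.024,.036),(-.018,.018),(-.036,-.024),(-L,-L+.02)):
      m=k&(s>lo)&(s<hi)
      if m.sum()>3: print('   ',lo,m.sum(),'z',(np.percentile(P[m,2],[50,95])*1e3).round(1),'d',(np.percentile(d[m],[10,50,90])*1e3).round(1))
E
```

```text
t 29.12 p [ 0.2667 -0.4292  0.1907] phi 155.2 tilt [-0.001  0.001] F [ 0.3  0.6 -1.1] w 0.55 g 0.0 q [ 1.44  0.15 -0.55  1.82  0.08  1.2   2.  ]
axle s [-70.8  75.1]
    0.065 27 z [32.8 35.7] d [-5.3 -1.3  3. ]
    0.024 7 z [36.3 38.4] d [-4.6 -2.6  3.1]
    -0.018 40 z [33.9 35.9] d [-5.1 -1.2  3.3]
    -0.036 23 z [34.5 38. ] d [-6.3 -2.7  4.5]
    -0.085 9 z [34.2 35.4] d [-5.4 -1.2  3.5]
axle s [-72.2  70.5]
    0.065 9 z [35.9 41.5] d [-4.4 -3.8  0.8]
    0.024 12 z [38.1 42.8] d [-4.9 -1.5  4. ]
    -0.018 28 z [35.2 40.5] d [-5.2 -1.   2.2]
    -0.036 12 z [38.4 41. ] d [-4.9 -1.2  4. ]
    -0.085 10 z [31.8 39.3] d [-4.8 -0.9  2.5]
hub s [-30.2  48.6]
    0.039999999999999994 16 z [47.7 54.9] d [-2.1  1.6  4.9]
    0.024 64 z [57.1 64.7] d [-13.1   5.7  18.4]
    -0.018 61 z [52.9 55.9] d [-3.   5.2 10.4]
    -0.036 72 z [57.3 64.4] d [-14.7   4.7  17.8]
hub s [-41.8  46.2]
    0.039999999999999994 10 z [50.9 52.7] d [-3. -0.  3.]
    0.024 35 z [59.  70.2] d [-16.2  -2.6  11.8]
    -0.018 63 z [53.3 59.9] d [-8.9 -1.3  6.7]
    -0.036 35 z [60.1 70. ] d [-16.2  -0.9  13.5]
    -0.06 6 z [48.2 53.8] d [-4.5 -1.6  2.2]
```

```bash
python3 -c "
from workcell import hand_in
print(hand_in())"
```

```text
the job is handed in; nothing more can be done
None
```

I handed the job in at about 29 s; the hand-in gave no verdict. In the last pictures the hub and axle lie level in their V-stands, both spanners lie in their inserts, and I kept the arm clear of the tape roll and bottle but didn't re-measure either.

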